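Third hand: hold the bracket home against the sprung stop

ROBOT

A 6-joint arm with a two-finger parallel gripper is mounted at the origin on the work surface. World frame = base frame: x ahead of the robot, y to its left, z up, the work surface at z = 0. Lengths are in m, angles in rad, forces in N, time in s.
With the tool pointing down it reaches from about 0.375 to 0.9 m from the base axis. Payload 3.1 kg.
Tool frame: the origin (TCP) lies midway between the tips of the shut fingers; the grasp point (between the pads) lies 19 mm behind it (manip.grasp_offset is the distance from the TCP to the grasp point, in m); z points along the fingers, y is the line along which they close (so a half turn about z gives the same grasp; the last joint's range is limited). The gripper opens to 85 mm and grips with 20 to 120 N. Pads are 22 mm wide; open, the fingers measure 114 mm over their backs; the gripper's body (76 mm by 85 mm) begins 54 mm behind the grasp point. The pads swing forward as they close: fully open they stand 13 mm farther back than shut.
Start: joints at [1.091, 0.527, 1.433, -0, 1.181, -0.178], TCP at [0.185, 0.597, 0.231] pointing down, gripper open.
Joint ranges: [-3.08, 3.08], [-0.75, 2.2], [0.22, 2.44], [-1.43, 4.57], [0, 2.65], [-2.85, 2.85]. Speed limits (rad/s): [2.79, 2.79, 3.14, 3.14, 3.14, 3.14].

INTERFACE

Orientations are given as a unit quaternion [x, y, z, w].
In Python, from station import sensors, cams, order, manip gives the robot as it stands.
- The arm moves only by the tool move_arm, never from a script. Its argument "targets" is a list of rows, each an object of numbers: "dx", "dy", "dz": the shift along the world's x, y, z normalised to -1 to 1, where 1 is 25 mm; "rx", "ry", "rz": the turn, a rotation vector about the world's x, y, z normalised to -1 to 1, where 1 is 30 degrees. A call has exactly 10 rows; each row shifts and turns the commanded pose from where the row before left it; what a row does not reach is not made up. A row lasts 1/8 s, in which the tool goes at most 62.5 mm and 10.7 degrees, less where a joint would pass 70% of its speed; a pose out of reach is approached as far as the arm can. A call with a number of a shift or a turn outside -1 to 1 is refused whole. A call with a gripper value outside its range is refused whole. "claw" is the opening in per cent of the stroke, from 0 (shut) to 100 (fully open), set as the call begins (left out, the last holds). The fingers move at their own pace and stop on an object; "newtons" is the grip in N (left out, the last holds). Time passes only in rows, so rows that do not move let the fingers close, or fill a call up. It gives the time, the measured TCP pose, the force, the opening and the grip force at its end, in the units of the state.
- sensors.sense(): the state, without advancing time (a new reading comes with each control period).
- cams.snapshot(name): name is "scene" or "top"; returns the picture (420x560x3 uint8, red, green, blue); there is no depth.
- cams.camera_model(name): a dict with "fx", "fy", "cx", "cy" (pixels), "extrinsics" (4x4, takes a point from world to camera coordinates). Camera axes: x right, y down, z forward; pixel columns grow to the right and rows downward; lengths in m; the calibration is good to about 2 mm. A picture is of the moment at which its call begins. camera_model takes no time and is no camera call.
- order.sign_off(): hands the job in; it is judged then, once.
The state is a dict: "t": time; "q": joint angles; "qd": joint speeds; "tau": joint torques, N m; "tcp_pos": TCP position; "tool_rot": TCP orientation; "force": force on the tool from outside, world axes, zero at the start; "ft_torque": the same for the moment, N m; "finger_gap": opening from 0.0 (shut) to 1.0 (fully open); "gripper_force": force on a finger pad.
Only numpy, scipy, OpenCV 4.12 (cv2) and the standard library are available. Lean on these libraries where they do the work, as an engineer would, in place of code of your own. Each camera call takes 0.05 s, during which the arm holds its last target. There are 200 camera calls.

TASK

Lift the blue angle bracket out of the orange drip tray and hold it upright, about a centimetre clear of the metal shelf, with its back squarely against the middle of the black-faced sliding jaw; push the jaw back until you feel it stop running and come up on its spring. Then keep a steady push of about 12 newtons on it so that I can drive the screws: never above 25 newtons, and finish while still holding the bracket there and pushing. Leave the pump can, mug, glass jar and spanner alone.

Things in the scene. Friction and masses are not known exactly. Their poses are not given: they have to be found in the camera images.
- bracket: Blue steel angle bracket, 0.28 to 0.54 kg, standing in the tray. Origin on its underside, z up. Base flange 60 x 80 x 5 mm, x -32 to 28. Back flange upright, 6 mm thick, 80 wide (y), 60 high; its flat back is at x = 28 mm, facing +x. Rib in the middle (y = 0), 10 mm thick in y, x -28 to 22, up to z = 60: pinch it from above across y, about 5 mm on the -x side of the origin.
- stop: Sliding stop fixed to the shelf. Green housing 55 (x) x 110 (y) x 60 mm high; origin under the middle of its front, z up. The jaw in front (-x) runs back along +x with a drag of 1 to 2 N for some 10 to 30 mm (differs, to be felt; it does not return by itself), then meets a spring that pushes back 2 N per further mm, for up to 14 mm.
- jaw_face (a point): Middle of the flat black front face of the stop's jaw, 100 mm wide (y) and 62 mm high (z, from 7 to 69 mm above the shelf). The face looks along -x of this frame; x is level and is the direction to push in, z up. A small yellow mark on the jaw's top edge shows the middle. Nothing but the shelf is under the jaw or in its path.
- tray: Orange plastic drip tray, fixed, 300 (x) by 340 (y) by 20 mm high, walls and floor 5 mm thick. Origin under its centre, z up. The bracket stands in its -y half, the pump can and the mug in its +y half.
- pump_can: Red pump can with brass nozzle, 72 mm across, about 195 mm high, with nozzle and handle reaching about 60 mm to either side (y). Origin centre of underside. Leave alone.
- mug: White ceramic mug, 80 mm across, 92 mm high, handle at +y. Origin centre of underside. Leave alone.
- jar: Clear glass jar with wire clamp lid, 82 mm across, 125 mm high, standing on the shelf beside the stop. Origin centre of underside. Leave alone.
- spanner: Steel spanner 180 mm long lying on the shelf on the robot's side of the stop. Leave alone.
There are look-alikes about, which are no part of the job. What is meant by the bracket is not red, and is the smaller of those in its own colour. There is more than one size of the stop; the one meant has the size given above.

How it is judged:
On the way, in this order (a step that is already met when the one before it is completed fails the run):
1. the bracket is lifted clear of the tray wall (height (world z) of bracket above 0.022 m), for 0.1 s.
2. the bracket is pressed on the jaw with a steady 7 to 18 N for 1.5 s (contact force between bracket and stop between 7 and 18 N), for 1.5 s.
At the end, for the whole second after the job is handed in: Bracket held in the fingers with its underside 4 to 22 mm above the shelf, upright and square to the jaw to 0.12 rad, its back on the jaw within 10 mm of the middle, still, and pressing on the jaw with 7 to 18 N, which the jaw bears only once it is back on its spring (all of step 2 and contact force between the fingers and bracket above 3 N and y of bracket in the frame of jaw_face between -0.01 and 0.01 m and x of bracket in the frame of jaw_face between -0.032 and -0.024 m and linear speed of bracket below 0.02 m/s and angle between the x axis of bracket and the x axis of jaw_face, either way round below 0.12 rad and angle between bracket's own z axis and vertical below 0.12 rad and height (world z) of bracket between 0.004 and 0.022 m); the arm keeps its last pose, push and grip.
It fails at once if the bracket pushes on the stop with more than 25 N (contact force between bracket and stop above 25 N).
It fails at once if pump can, mug, jar or spanner moved by over 25 mm or one of the first three tipped (distance of any of pump_can, mug, jar, spanner from where it was at the start of the episode above 0.025 m or angle between any of pump_can, mug, jar's own z axis and vertical above 0.35 rad).
It also fails if it takes over 64 s, if anything falls off the work surface, if the arm or the gripper's body presses on something with over 40 N, if the wrist force passes 120 N, or if a joint passes its speed limit or range.

## Working session

There is one attempt and no reset: what is moved stays moved. The work goes in short steps, Python scripts to look and compute and a tool call to move; the robot and the scene stay as the last step left them, time stands still between calls to the robot, and variables do not carry over. Pictures are saved under pics/ and viewed, at most 10 in all, crops included, and the job is handed in when it is done.

Besides the shell and the picture viewer there is one more tool, called after "Call:" by a JSON object that holds its "api" and its "payload". move_arm: Moves the arm, as the interface text tells. Scaled input: -1 to 1 covers 25 mm each way for a shift and 30 degrees each way for a turn. Its arguments: {"type":"object","properties":{"targets":{"type":"array"},"claw":{"type":"number"},"newtons":{"type":"number"}},"required":["targets"]}

```bash
ls; mkdir -p pics
python3 - <<'E'
from station import sensors, cams, order, manip
import cv2,numpy as np
for n in("scene","top"):
    cv2.imwrite(f"pics/{n}0.png",cams.snapshot(n)[:,:,::-1]); m=cams.camera_model(n)
    print(n,m["fx"],m["cx"],m["cy"],np.round(m["extrinsics"],3).tolist())
print(sensors.sense(), manip.grasp_offset)
E
```

```text
pics
scene 381.4451219682249 278.0027659008713 213.54215091274295 [[-0.536, 0.844, 0.002, 0.303], [0.733, 0.467, -0.495, -0.393], [-0.419, -0.264, -0.869, 1.216], [0.0, 0.0, 0.0, 1.0]]
top 484.13193848001254 270.213911854095 208.1875979713469 [[0.016, -1.0, 0.006, -0.005], [-0.991, -0.016, -0.136, 0.57], [0.136, -0.004, -0.991, 1.253], [0.0, 0.0, 0.0, 1.0]]
{'t': 0.1, 'q': array([ 1.09151482e+00,  5.28378653e-01,  1.43377785e+00,  1.72474139e-05,
        1.18140090e+00, -1.78485110e-01]), 'qd': array([-0.00076273, -0.00324373, -0.00392691,  0.00187715, -0.00102148,
       -0.0008379 ]), 'tau': array([-3.43951097e-04, -4.43306565e+01, -1.78586233e+01, -2.20489783e-04,
        3.92514310e-03, -2.53557815e-06]), 'tcp_pos': array([0.18483207, 0.59637003, 0.23042695]), 'tool_rot': array([ 1.49835019e-01,  9.88710525e-01, -9.27145395e-04, -3.24840528e-04]), 'force': array([-0.75411452, -0.48006127, -0.03612112]), 'ft_torque': array([-0.00485064,  0.01778678, -0.0033437 ]), 'gripper_force': 0.0, 'finger_gap': 1.0008156924153309} 0.0187
```

View pics/scene0.png

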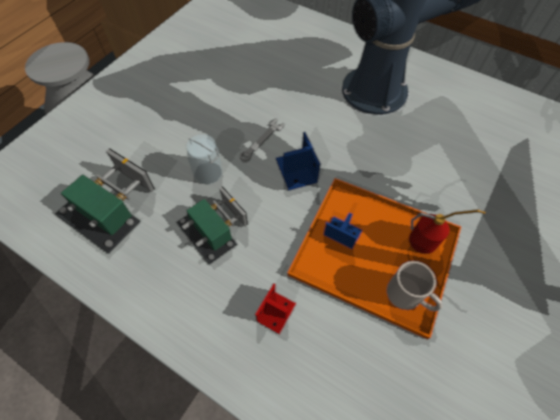

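View pics/top0.png

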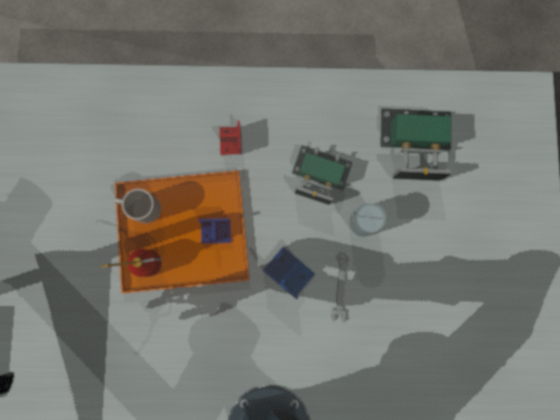

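Scene and top show the small blue bracket in the tray (top ~(216,231)). The smaller stop is at top ~(322,170), with its jaw at ~(314,195), and there is a larger stop at (420,130). A larger blue bracket sits at (288,272) and a red one at (231,140). I'll zoom in for detail.

```bash
cat > h.py <<'E'
from station import sensors, cams
import cv2,numpy as np
def ray(n,u,v,z):
    m=cams.camera_model(n);E=np.array(m["extrinsics"]);R,t=E[:3,:3],E[:3,3]
    d=R.T@np.array([(u-m["cx"])/m["fx"],(v-m["cy"])/m["fy"],1]);c=-R.T@t
    return c+d*(z-c[2])/d[2]
def proj(n,p):
    m=cams.camera_model(n);E=np.array(m["extrinsics"]);c=E[:3,:3]@np.array(p)+E[:3,3]
    return m["fx"]*c[0]/c[2]+m["cx"],m["fy"]*c[1]/c[2]+m["cy"]
def crop(im,u,v,w,h,s):
    return cv2.resize(im[v:v+h,u:u+w],None,fx=s,fy=s,interpolation=cv2.INTER_CUBIC)
E
python3 - <<'E'
from h import *
a=cv2.imread("pics/top0.png");b=cv2.imread("pics/scene0.png")
A=np.hstack([crop(a,190,205,60,50,6),crop(a,285,140,70,72,6)[:300,:420]])
A=np.hstack([crop(a,190,207,64,48,6),crop(a,290,160,64,48,6)])
B=np.hstack([crop(b,315,203,64,48,6),crop(b,200,185,64,48,6)])
cv2.imwrite("pics/c1.png",np.vstack([A,B]))
E
```

```text
(no output)
```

View pics/c1.png

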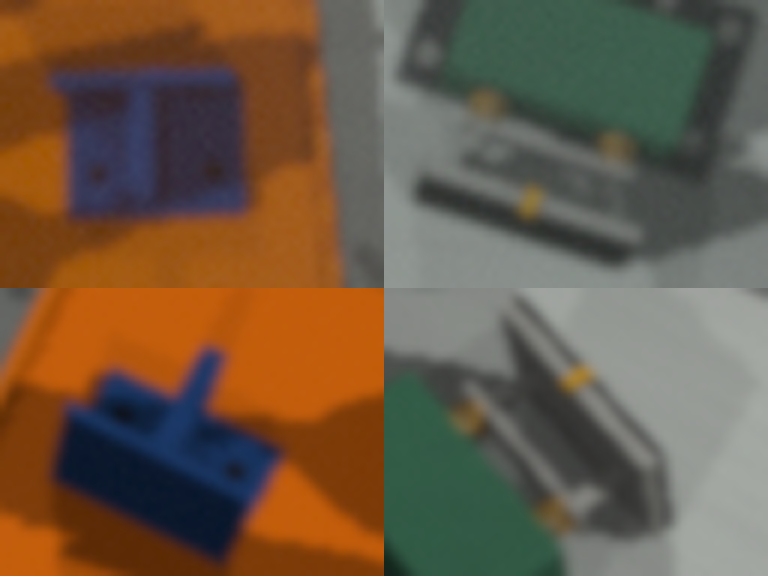

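Run:
```python
from h import *
T=lambda u,v,z,ou=190,ov=207:ray("top",ou+u/6-.4,ov+v/6-.4,z)
S=lambda u,v,z,ou=315,ov=203:ray("scene",ou+u/6-.4,ov+(v-288)/6-.4,z)
p=lambda s,x:print(s,np.round(x,4))
p("backtop L",T(52,70,.065));p("backtop R",T(241,70,.065))
p("base L",T(73,216,.010));p("base R",T(248,211,.010))
p("rib top mid front/back",[T(141,205,.065),T(143,85,.065)])
p("S back -y/+y",[S(66,406,.065),S(245,500,.065)])
p("S rib tip top",S(213,350,.065)) 
J=lambda u,v,z:T(u-384,v,z,290,160)
p("jaw top front L,R",[J(418,180,.069),J(638,242,.069)])
p("jaw mark top/bot",[J(534,188,.069),J(527,216,.069)])
Q=lambda u,v,z:S(u-384,v,z,200,185)
p("S mark",[Q(566,386,.069),Q(592,370,.069)])
p("S jaw top outer corners",[Q(522,297,.069),Q(664,450,.069)])
p("housing",[T(75,-0,.06,290,160)])
p("housing front top L,R z60",[J(444,62,.06),J(672,152,.06)])
```

```text
backtop L [0.5369 0.1912 0.065 ]
backtop R [0.5382 0.1092 0.065 ]
base L [0.4772 0.1874 0.01  ]
base R [0.4807 0.1088 0.01  ]
rib top mid front/back [[0.4789 0.1508 0.065 ]
 [0.531  0.1516 0.065 ]]
S back -y/+y [[0.5351 0.1143 0.065 ]
 [0.5342 0.1927 0.065 ]]
S rib tip top [0.4811 0.1517 0.065 ]
jaw top front L,R [[ 0.6161 -0.0605  0.069 ]
 [ 0.5903 -0.1566  0.069 ]]
jaw mark top/bot [[ 0.6134 -0.1112  0.069 ]
 [ 0.6009 -0.1082  0.069 ]]
S mark [[ 0.6106 -0.1102  0.069 ]
 [ 0.5987 -0.1058  0.069 ]]
S jaw top outer corners [[ 0.5853 -0.1512  0.069 ]
 [ 0.6139 -0.0595  0.069 ]]
housing [[ 0.699  -0.0786  0.06  ]]
housing front top L,R z60 [[ 0.6708 -0.0721  0.06  ]
 [ 0.632  -0.1729  0.06  ]]
```

Call:
{"api": "move_arm", "payload": {"targets": [{"dx":0.7,"dy":-1,"dz":1,"rz":0.061},{"dx":0.7,"dy":-1,"dz":1,"rz":0.061},{"dx":0.7,"dy":-1,"rz":0.061},{"dx":0.7,"dy":-1,"rz":0.061},{"dx":0.7,"dy":-1,"rz":0.061},{"dx":0.7,"dy":-1,"rz":0.061},{"dx":0.7,"dy":-1,"rz":0.061},{"dx":0.7,"dy":-1,"rz":0.061},{"dx":0.7,"dy":-1,"rz":0.061},{"dx":0.7,"dy":-1,"rz":0.061}], "claw": 60, "newtons": 80}}

```text
schema error: expected keys dx, dy, dz, rx, ry, rz
```

Call:
{"api": "move_arm", "payload": {"targets": [{"dx":0.715,"dy":-0.98},{"dx":0.715,"dy":-0.98},{"dx":0.715,"dy":-0.98},{"dx":0.715,"dy":-0.98},{"dx":0.715,"dy":-0.98},{"dx":0.715,"dy":-0.98},{"dx":0.715,"dy":-0.98},{"dx":0.715,"dy":-0.98},{"dz":-1},{"dz":-1}]}}

```text
schema error: expected keys dx, dy, dz, rx, ry, rz
```

Run:
```python
from h import *
from scipy.spatial.transform import Rotation as R
s=sensors.sense();M=R.from_quat(s["tool_rot"]).as_matrix()
print(s["t"],s["tcp_pos"],s["force"],s["finger_gap"],M[:,1],M[:,2])
```

```text
0.1 [0.18483207 0.59637003 0.23042695] [-0.75411452 -0.48006127 -0.03612112] 1.0008156924153309 [ 0.29628632  0.95509721 -0.0019307 ] [-9.20184193e-04 -1.73601185e-03 -9.99998070e-01]
```

Call:
{"api": "move_arm", "payload": {"targets": [{"dx":0.7,"dy":-1,"dz":1,"rx":0,"ry":0,"rz":0.061},{"dx":0.7,"dy":-1,"dz":1,"rx":0,"ry":0,"rz":0.061},{"dx":0.7,"dy":-1,"dz":0,"rx":0,"ry":0,"rz":0.061},{"dx":0.7,"dy":-1,"dz":0,"rx":0,"ry":0,"rz":0.061},{"dx":0.7,"dy":-1,"dz":0,"rx":0,"ry":0,"rz":0.061},{"dx":0.7,"dy":-1,"dz":0,"rx":0,"ry":0,"rz":0.061},{"dx":0.7,"dy":-1,"dz":0,"rx":0,"ry":0,"rz":0.061},{"dx":0.7,"dy":-1,"dz":0,"rx":0,"ry":0,"rz":0.061},{"dx":0.7,"dy":-1,"dz":0,"rx":0,"ry":0,"rz":0.061},{"dx":0.7,"dy":-1,"dz":0,"rx":0,"ry":0,"rz":0.061}], "claw": 60, "newtons": 80}}

```text
t: 1.35
tcp_pos: [0.3603, 0.3459, 0.281]
tool_rot: [-0.01, 1.0, -0.0, -0.0]
force: [-0.5, 0.1, -0.2]
finger_gap: 0.597
gripper_force: 0.0
```

Call:
{"api": "move_arm", "payload": {"targets": [{"dx":0.715,"dy":-0.98,"dz":0,"rx":0,"ry":0,"rz":0},{"dx":0.715,"dy":-0.98,"dz":0,"rx":0,"ry":0,"rz":0},{"dx":0.715,"dy":-0.98,"dz":0,"rx":0,"ry":0,"rz":0},{"dx":0.715,"dy":-0.98,"dz":0,"rx":0,"ry":0,"rz":0},{"dx":0.715,"dy":-0.98,"dz":0,"rx":0,"ry":0,"rz":0},{"dx":0.715,"dy":-0.98,"dz":0,"rx":0,"ry":0,"rz":0},{"dx":0.715,"dy":-0.98,"dz":0,"rx":0,"ry":0,"rz":0},{"dx":0.715,"dy":-0.98,"dz":0,"rx":0,"ry":0,"rz":0},{"dx":0,"dy":0,"dz":-1,"rx":0,"ry":0,"rz":0},{"dx":0,"dy":0,"dz":-1,"rx":0,"ry":0,"rz":0}]}}

```text
t: 2.6
tcp_pos: [0.5033, 0.1504, 0.2306]
tool_rot: [-0.009, 1.0, 0.0, 0.0]
force: [0.6, 0.3, -0.4]
finger_gap: 0.598
gripper_force: 0.0
```

```bash
cat >> h.py <<'E'
def st():
    from scipy.spatial.transform import Rotation as R
    s=sensors.sense();M=R.from_quat(s["tool_rot"]).as_matrix()
    print(round(s["t"],2),s["tcp_pos"].round(4),s["force"].round(2),s["finger_gap"].round(3),"yaw",np.degrees(np.arctan2(M[1,1],M[0,1])).round(2),M[:,2].round(3))
E
python3 -c "from h import *;st()"
```

```text
Traceback (most recent call last):
  File "h.py", line 15, in st
    print(round(s["t"],2),s["tcp_pos"].round(4),s["force"].round(2),s["finger_gap"].round(3),"yaw",np.degrees(np.arctan2(M[1,1],M[0,1])).round(2),M[:,2].round(3))
                                                                    ^^^^^^^^^^^^^^^^^^^^^
AttributeError: 'float' object has no attribute 'round'
```

Call:
{"api": "move_arm", "payload": {"targets": [{"dx":0,"dy":0,"dz":-0.99,"rx":0,"ry":0,"rz":0},{"dx":0,"dy":0,"dz":-0.99,"rx":0,"ry":0,"rz":0},{"dx":0,"dy":0,"dz":-0.99,"rx":0,"ry":0,"rz":0},{"dx":0,"dy":0,"dz":-0.99,"rx":0,"ry":0,"rz":0},{"dx":0,"dy":0,"dz":-0.99,"rx":0,"ry":0,"rz":0},{"dx":0,"dy":0,"dz":-0.99,"rx":0,"ry":0,"rz":0},{"dx":0,"dy":0,"dz":-0.7,"rx":0,"ry":0,"rz":0},{"dx":0,"dy":0,"dz":-0.6,"rx":0,"ry":0,"rz":0},{"dx":0,"dy":0,"dz":-0.5,"rx":0,"ry":0,"rz":0},{"dx":0,"dy":0,"dz":-0.18,"rx":0,"ry":0,"rz":0}]}}

```text
t: 3.85
tcp_pos: [0.5029, 0.1509, 0.0326]
tool_rot: [-0.009, 1.0, -0.0, -0.0]
force: [0.3, 0.1, 0.1]
finger_gap: 0.598
gripper_force: 0.0
```

Call:
{"api": "move_arm", "payload": {"targets": [{"dx":0,"dy":0,"dz":0,"rx":0,"ry":0,"rz":0},{"dx":0,"dy":0,"dz":0,"rx":0,"ry":0,"rz":0},{"dx":0,"dy":0,"dz":0,"rx":0,"ry":0,"rz":0},{"dx":0,"dy":0,"dz":0,"rx":0,"ry":0,"rz":0},{"dx":0,"dy":0,"dz":0,"rx":0,"ry":0,"rz":0},{"dx":0,"dy":0,"dz":0,"rx":0,"ry":0,"rz":0},{"dx":0,"dy":0,"dz":0,"rx":0,"ry":0,"rz":0},{"dx":0,"dy":0,"dz":0,"rx":0,"ry":0,"rz":0},{"dx":0,"dy":0,"dz":0,"rx":0,"ry":0,"rz":0},{"dx":0,"dy":0,"dz":0,"rx":0,"ry":0,"rz":0}], "claw": 0, "newtons": 80}}

```text
t: 5.1
tcp_pos: [0.5036, 0.1511, 0.034]
tool_rot: [-0.009, 1.0, 0.0, 0.001]
force: [0.2, 0.1, 5.2]
finger_gap: 0.103
gripper_force: 78.8
```

```bash
sed -i 's/s\["finger_gap"\].round(3)/round(s["finger_gap"],3),round(s["gripper_force"],1)/' h.py
python3 -c "from h import *;st()"
```

```text
5.1 [0.5036 0.1511 0.034 ] [0.23 0.09 5.2 ] 0.103 78.8 yaw 91.06 [ 0.001  0.    -1.   ]
```

Call:
{"api": "move_arm", "payload": {"targets": [{"dx":0,"dy":0,"dz":0.3,"rx":0,"ry":0,"rz":0},{"dx":0,"dy":0,"dz":0.5,"rx":0,"ry":0,"rz":0},{"dx":0,"dy":0,"dz":0.8,"rx":0,"ry":0,"rz":0},{"dx":0,"dy":0,"dz":0.8,"rx":0,"ry":0,"rz":0},{"dx":0,"dy":0,"dz":0.8,"rx":0,"ry":0,"rz":0},{"dx":0,"dy":0,"dz":0.8,"rx":0,"ry":0,"rz":0},{"dx":0,"dy":0,"dz":0.4,"rx":0,"ry":0,"rz":0},{"dx":0,"dy":0,"dz":0,"rx":0,"ry":0,"rz":0},{"dx":0,"dy":0,"dz":0,"rx":0,"ry":0,"rz":0},{"dx":0,"dy":0,"dz":0,"rx":0,"ry":0,"rz":0}]}}

```text
t: 6.35
tcp_pos: [0.5025, 0.1509, 0.1425]
tool_rot: [-0.009, 1.0, -0.0, -0.001]
force: [0.2, -0.7, -4.3]
finger_gap: 0.099
gripper_force: 77.8
```

Call:
{"api": "move_arm", "payload": {"targets": [{"dx":0.17,"dy":-0.97,"dz":0,"rx":0,"ry":0,"rz":-0.057},{"dx":0.17,"dy":-0.97,"dz":0,"rx":0,"ry":0,"rz":-0.057},{"dx":0.17,"dy":-0.97,"dz":0,"rx":0,"ry":0,"rz":-0.057},{"dx":0.17,"dy":-0.97,"dz":0,"rx":0,"ry":0,"rz":-0.057},{"dx":0.17,"dy":-0.97,"dz":0,"rx":0,"ry":0,"rz":-0.057},{"dx":0.17,"dy":-0.97,"dz":0,"rx":0,"ry":0,"rz":-0.057},{"dx":0.17,"dy":-0.97,"dz":0,"rx":0,"ry":0,"rz":-0.057},{"dx":0.17,"dy":-0.97,"dz":0,"rx":0,"ry":0,"rz":-0.057},{"dx":0.17,"dy":-0.97,"dz":0,"rx":0,"ry":0,"rz":-0.057},{"dx":0.17,"dy":-0.97,"dz":0,"rx":0,"ry":0,"rz":-0.057}]}}

```text
t: 7.6
tcp_pos: [0.5453, -0.0923, 0.1425]
tool_rot: [0.14, 0.99, 0.0, -0.001]
force: [-0.6, -0.0, -4.4]
finger_gap: 0.104
gripper_force: 78.1
```

Run:
```python
from h import *
st()
a=cams.snapshot("top")[:,:,::-1];b=cams.snapshot("scene")[:,:,::-1]
cv2.imwrite("pics/top1.png",a);cv2.imwrite("pics/scene1.png",b)
cv2.imwrite("pics/c2.png",np.hstack([crop(a,270,130,130,140,3),crop(b,160,100,130,140,3)]))
```

```text
7.6 [ 0.5453 -0.0923  0.1425] [-0.6  -0.03 -4.43] 0.104 78.1 yaw 73.9 [-0.001  0.001 -1.   ]
```

View pics/c2.png

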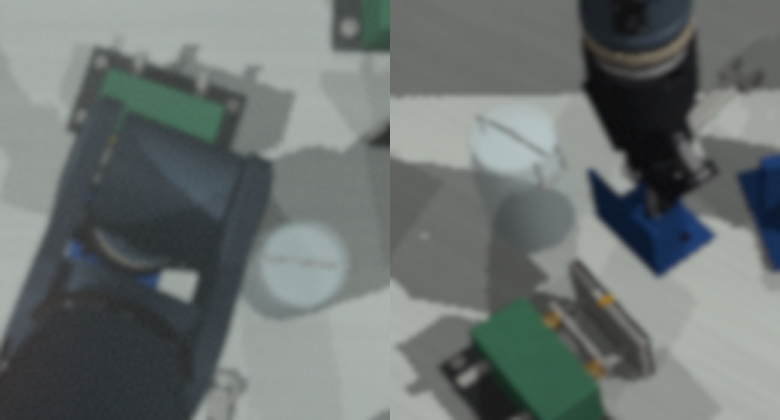

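Scene crop: bracket held upright and level over the shelf, jaw edge from (578,262) to (652,365), jar clear. The arm hides the jaw in the top view, so I'll refine the stop's yaw from the first top image.

Run:
```python
from h import *
for n,fn,box in(("top","pics/top0.png",(290,140,65,55)),("scene","pics/scene0.png",(175,190,60,75))):
    a=cv2.imread(fn).astype(int);b,g,r=a[...,0],a[...,1],a[...,2]
    m=((g-r>15)&(g-b>5)).astype(np.uint8);k=np.zeros_like(m);u,v,w,h=box;k[v:v+h,u:u+w]=m[v:v+h,u:u+w]
    c=max(cv2.findContours(k,0,1)[0],key=cv2.contourArea)
    ys,xs=np.nonzero(cv2.drawContours(np.zeros_like(k),[c],-1,1,-1))
    P=np.float32([ray(n,x,y,.06)[:2] for x,y in zip(xs,ys)])
    R=cv2.minAreaRect(P*1000);print(n,R,len(P))
# dark jaw face in top: line fit of pixels
p=lambda s,x:print(s,np.round(x,4))
p("jar top",ray("top",370,219,.12))
```

```text
top ((674.9290161132812, -131.41888427734375), (110.37738037109375, 61.11574172973633), 73.07312774658203) 895
scene ((683.197265625, -119.85420989990234), (133.57211303710938, 60.5008544921875), 71.6330795288086) 1166
jar top [ 0.5357 -0.2448  0.12  ]
```

Call:
{"api": "move_arm", "payload": {"targets": [{"dx":0,"dy":0,"dz":-0.6,"rx":0,"ry":0,"rz":-0.013},{"dx":0,"dy":0,"dz":-0.6,"rx":0,"ry":0,"rz":0},{"dx":0,"dy":0,"dz":-0.6,"rx":0,"ry":0,"rz":0},{"dx":0,"dy":0,"dz":-0.6,"rx":0,"ry":0,"rz":0},{"dx":0,"dy":0,"dz":-0.6,"rx":0,"ry":0,"rz":0},{"dx":0,"dy":0,"dz":-0.5,"rx":0,"ry":0,"rz":0},{"dx":0,"dy":0,"dz":-0.34,"rx":0,"ry":0,"rz":0},{"dx":0,"dy":0,"dz":-0.2,"rx":0,"ry":0,"rz":0},{"dx":0,"dy":0,"dz":0,"rx":0,"ry":0,"rz":0},{"dx":0,"dy":0,"dz":0,"rx":0,"ry":0,"rz":0}]}}

```text
t: 8.95
tcp_pos: [0.546, -0.0917, 0.0427]
tool_rot: [0.143, 0.99, -0.0, 0.0]
force: [-0.0, 0.6, -3.5]
finger_gap: 0.102
gripper_force: 78.2
```

Call:
{"api": "move_arm", "payload": {"targets": [{"dx":0.077,"dy":-0.023,"dz":0,"rx":0,"ry":0,"rz":0},{"dx":0.077,"dy":-0.023,"dz":0,"rx":0,"ry":0,"rz":0},{"dx":0.077,"dy":-0.023,"dz":0,"rx":0,"ry":0,"rz":0},{"dx":0.077,"dy":-0.023,"dz":0,"rx":0,"ry":0,"rz":0},{"dx":0.077,"dy":-0.023,"dz":0,"rx":0,"ry":0,"rz":0},{"dx":0.077,"dy":-0.023,"dz":0,"rx":0,"ry":0,"rz":0},{"dx":0.077,"dy":-0.023,"dz":0,"rx":0,"ry":0,"rz":0},{"dx":0.077,"dy":-0.023,"dz":0,"rx":0,"ry":0,"rz":0},{"dx":0,"dy":0,"dz":0,"rx":0,"ry":0,"rz":0},{"dx":0,"dy":0,"dz":0,"rx":0,"ry":0,"rz":0}]}}

```text
t: 10.2
tcp_pos: [0.5609, -0.0961, 0.0423]
tool_rot: [0.143, 0.99, 0.0, -0.0]
force: [-0.2, -0.4, -3.7]
finger_gap: 0.106
gripper_force: 78.2
```

Run:
```python
from h import *
st()
a=cams.snapshot("top")[:,:,::-1];b=cams.snapshot("scene")[:,:,::-1]
cv2.imwrite("pics/scene2.png",b)
cv2.imwrite("pics/c3.png",crop(b,195,165,100,75,8))
```

```text
10.2 [ 0.5609 -0.0961  0.0423] [-0.18 -0.44 -3.69] 0.106 78.2 yaw 73.58 [-0.  0. -1.]
```

View pics/c3.png

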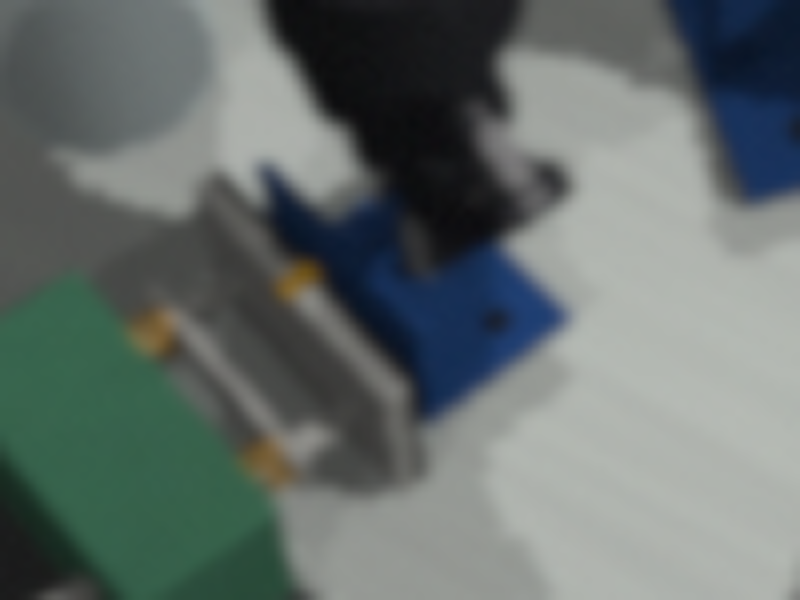

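The bracket's back is parallel to the jaw and centred on the yellow mark (300,280), with a small gap left. Moving on to contact.

Call:
{"api": "move_arm", "payload": {"targets": [{"dx":0.077,"dy":-0.023,"dz":0,"rx":0,"ry":0,"rz":0},{"dx":0.077,"dy":-0.023,"dz":0,"rx":0,"ry":0,"rz":0},{"dx":0.077,"dy":-0.023,"dz":0,"rx":0,"ry":0,"rz":0},{"dx":0.058,"dy":-0.017,"dz":0,"rx":0,"ry":0,"rz":0},{"dx":0.058,"dy":-0.017,"dz":0,"rx":0,"ry":0,"rz":0},{"dx":0.058,"dy":-0.017,"dz":0,"rx":0,"ry":0,"rz":0},{"dx":0.058,"dy":-0.017,"dz":0,"rx":0,"ry":0,"rz":0},{"dx":0.058,"dy":-0.017,"dz":0,"rx":0,"ry":0,"rz":0},{"dx":0.058,"dy":-0.017,"dz":0,"rx":0,"ry":0,"rz":0},{"dx":0.058,"dy":-0.017,"dz":0,"rx":0,"ry":0,"rz":0}]}}

```text
t: 11.55
tcp_pos: [0.5769, -0.1009, 0.0422]
tool_rot: [0.143, 0.99, 0.0, -0.0]
force: [-1.3, -0.4, -3.9]
finger_gap: 0.105
gripper_force: 78.3
```

Call:
{"api": "move_arm", "payload": {"targets": [{"dx":0.0383,"dy":-0.0115,"dz":0,"rx":0,"ry":0,"rz":0},{"dx":0.0383,"dy":-0.0115,"dz":0,"rx":0,"ry":0,"rz":0},{"dx":0.0383,"dy":-0.0115,"dz":0,"rx":0,"ry":0,"rz":0},{"dx":0.0383,"dy":-0.0115,"dz":0,"rx":0,"ry":0,"rz":0},{"dx":0,"dy":0,"dz":0,"rx":0,"ry":0,"rz":0},{"dx":0,"dy":0,"dz":0,"rx":0,"ry":0,"rz":0},{"dx":0,"dy":0,"dz":0,"rx":0,"ry":0,"rz":0},{"dx":0,"dy":0,"dz":0,"rx":0,"ry":0,"rz":0},{"dx":0,"dy":0,"dz":0,"rx":0,"ry":0,"rz":0},{"dx":0,"dy":0,"dz":0,"rx":0,"ry":0,"rz":0}]}}

```text
t: 12.8
tcp_pos: [0.5807, -0.102, 0.0423]
tool_rot: [0.143, 0.99, 0.0, -0.0]
force: [-2.5, -0.9, -3.9]
finger_gap: 0.101
gripper_force: 78.2
```

Call:
{"api": "move_arm", "payload": {"targets": [{"dx":0.0383,"dy":-0.0115,"dz":0,"rx":0,"ry":0,"rz":0},{"dx":0.0383,"dy":-0.0115,"dz":0,"rx":0,"ry":0,"rz":0},{"dx":0.0383,"dy":-0.0115,"dz":0,"rx":0,"ry":0,"rz":0},{"dx":0.0383,"dy":-0.0115,"dz":0,"rx":0,"ry":0,"rz":0},{"dx":0,"dy":0,"dz":0,"rx":0,"ry":0,"rz":0},{"dx":0,"dy":0,"dz":0,"rx":0,"ry":0,"rz":0},{"dx":0,"dy":0,"dz":0,"rx":0,"ry":0,"rz":0},{"dx":0,"dy":0,"dz":0,"rx":0,"ry":0,"rz":0},{"dx":0,"dy":0,"dz":0,"rx":0,"ry":0,"rz":0},{"dx":0,"dy":0,"dz":0,"rx":0,"ry":0,"rz":0}]}}

```text
t: 14.05
tcp_pos: [0.583, -0.1026, 0.0422]
tool_rot: [0.143, 0.99, 0.0, -0.002]
force: [-6.1, 0.8, -0.7]
finger_gap: 0.108
gripper_force: 78.8
```

Call:
{"api": "move_arm", "payload": {"targets": [{"dx":0.0383,"dy":-0.0115,"dz":0,"rx":0,"ry":0,"rz":0},{"dx":0.0383,"dy":-0.0115,"dz":0,"rx":0,"ry":0,"rz":0},{"dx":0.0383,"dy":-0.0115,"dz":0,"rx":0,"ry":0,"rz":0},{"dx":0,"dy":0,"dz":0,"rx":0,"ry":0,"rz":0},{"dx":0,"dy":0,"dz":0,"rx":0,"ry":0,"rz":0},{"dx":0,"dy":0,"dz":0,"rx":0,"ry":0,"rz":0},{"dx":0,"dy":0,"dz":0,"rx":0,"ry":0,"rz":0},{"dx":0,"dy":0,"dz":0,"rx":0,"ry":0,"rz":0},{"dx":0,"dy":0,"dz":0,"rx":0,"ry":0,"rz":0},{"dx":0,"dy":0,"dz":0,"rx":0,"ry":0,"rz":0}]}}

```text
t: 15.3
tcp_pos: [0.5843, -0.103, 0.0421]
tool_rot: [0.143, 0.99, 0.001, -0.003]
force: [-8.7, 1.4, 1.4]
finger_gap: 0.1
gripper_force: 79.1
```

Run:
```python
from h import *
b=cams.snapshot("scene")[:,:,::-1];st()
cv2.imwrite("pics/scene3.png",b)
cv2.imwrite("pics/c4.png",crop(b,195,165,100,75,8))
```

```text
15.35 [ 0.5843 -0.103   0.0421] [-9.22  1.37  1.86] 0.105 79.1 yaw 73.54 [-0.007  0.002 -1.   ]
```

View pics/c4.png

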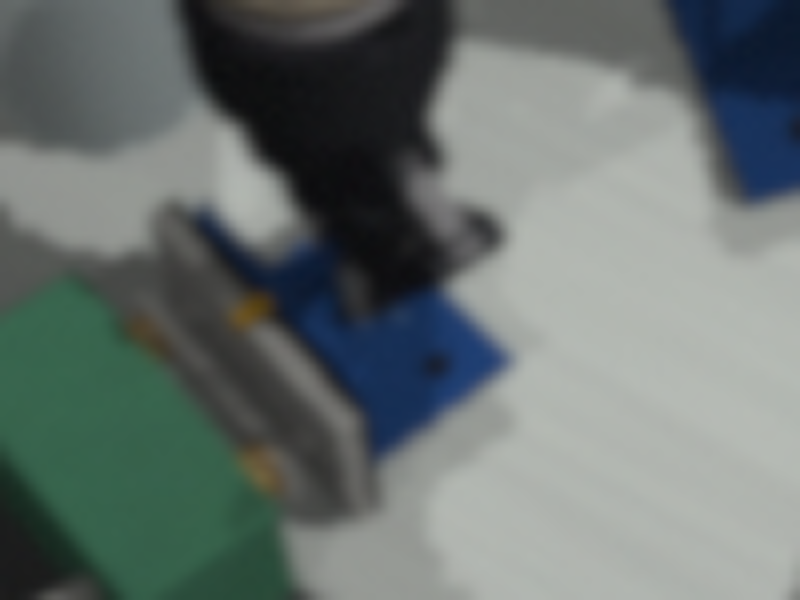

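The bracket's back is flush and square on the jaw, with the mark at (253,308) in line with the rib. The push is about 9 N, so I'll add a little.

Call:
{"api": "move_arm", "payload": {"targets": [{"dx":0.0383,"dy":-0.0115,"dz":0,"rx":0,"ry":0,"rz":0},{"dx":0.0383,"dy":-0.0115,"dz":0,"rx":0,"ry":0,"rz":0},{"dx":0,"dy":0,"dz":0,"rx":0,"ry":0,"rz":0},{"dx":0,"dy":0,"dz":0,"rx":0,"ry":0,"rz":0},{"dx":0,"dy":0,"dz":0,"rx":0,"ry":0,"rz":0},{"dx":0,"dy":0,"dz":0,"rx":0,"ry":0,"rz":0},{"dx":0,"dy":0,"dz":0,"rx":0,"ry":0,"rz":0},{"dx":0,"dy":0,"dz":0,"rx":0,"ry":0,"rz":0},{"dx":0,"dy":0,"dz":0,"rx":0,"ry":0,"rz":0},{"dx":0,"dy":0,"dz":0,"rx":0,"ry":0,"rz":0}]}}

```text
t: 16.6
tcp_pos: [0.5851, -0.1032, 0.042]
tool_rot: [0.143, 0.99, 0.001, -0.005]
force: [-10.4, 1.3, 1.8]
finger_gap: 0.107
gripper_force: 79.2
```

Call:
{"api": "move_arm", "payload": {"targets": [{"dx":0,"dy":0,"dz":0,"rx":0,"ry":0,"rz":0},{"dx":0,"dy":0,"dz":0,"rx":0,"ry":0,"rz":0},{"dx":0,"dy":0,"dz":0,"rx":0,"ry":0,"rz":0},{"dx":0,"dy":0,"dz":0,"rx":0,"ry":0,"rz":0},{"dx":0,"dy":0,"dz":0,"rx":0,"ry":0,"rz":0},{"dx":0,"dy":0,"dz":0,"rx":0,"ry":0,"rz":0},{"dx":0,"dy":0,"dz":0,"rx":0,"ry":0,"rz":0},{"dx":0,"dy":0,"dz":0,"rx":0,"ry":0,"rz":0},{"dx":0,"dy":0,"dz":0,"rx":0,"ry":0,"rz":0},{"dx":0,"dy":0,"dz":0,"rx":0,"ry":0,"rz":0}]}}

```text
t: 17.85
tcp_pos: [0.5852, -0.1032, 0.042]
tool_rot: [0.143, 0.99, 0.001, -0.005]
force: [-10.4, 2.0, 1.5]
finger_gap: 0.104
gripper_force: 79.2
```

Call:
{"api": "move_arm", "payload": {"targets": [{"dx":0,"dy":0,"dz":0,"rx":0,"ry":0,"rz":0},{"dx":0,"dy":0,"dz":0,"rx":0,"ry":0,"rz":0},{"dx":0,"dy":0,"dz":0,"rx":0,"ry":0,"rz":0},{"dx":0,"dy":0,"dz":0,"rx":0,"ry":0,"rz":0},{"dx":0,"dy":0,"dz":0,"rx":0,"ry":0,"rz":0},{"dx":0,"dy":0,"dz":0,"rx":0,"ry":0,"rz":0},{"dx":0,"dy":0,"dz":0,"rx":0,"ry":0,"rz":0},{"dx":0,"dy":0,"dz":0,"rx":0,"ry":0,"rz":0},{"dx":0,"dy":0,"dz":0,"rx":0,"ry":0,"rz":0},{"dx":0,"dy":0,"dz":0,"rx":0,"ry":0,"rz":0}]}}

```text
t: 19.1
tcp_pos: [0.5851, -0.1032, 0.042]
tool_rot: [0.143, 0.99, 0.001, -0.005]
force: [-10.9, 0.7, 2.4]
finger_gap: 0.105
gripper_force: 79.2
```

```bash
python3 -c "
from h import st;st()
from station import order;print(order.sign_off())"
```

```text
19.1 [ 0.5851 -0.1032  0.042 ] [-10.85   0.66   2.42] 0.105 79.2 yaw 73.53 [-0.009  0.003 -1.   ]
the job is handed in; nothing more can be done
None
```

The job is handed in: the bracket is held upright and square on the middle of the jaw, about 13 mm above the shelf by my estimate, with the jaw on its spring and a steady push reading about 11 N (about 12 N with the upward drag on the jaw); no verdict came back.

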